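# Put the bench tools back in their fitted holders

### The job

Tidy the bench: put the sanding block, the tape measure, the screwdriver and the glue bottle each into the low plywood holder made to fit it - the wide rectangular tray for the sanding block, the small rectangular tray for the tape measure, the long narrow tray for the screwdriver and the round cup for the glue bottle. Each must end fully down on the dark floor of its holder, let go and at rest, the tape measure standing on its edge as it is now, and the glue bottle must stay upright the whole time.

Things in the scene. Friction and masses are not known exactly. Their poses are not given: they have to be found in the camera images.
- sanding_block: Loose brown cork block wrapped in abrasive paper, lying flat: 62 mm (own x) by 110 mm (own y) by 34 mm high, 0.12 kg. Origin at the centre of its underside, z up. Grasp from above across its 62 mm width (fingers closing along own x). It may go into its tray either way round.
- tape_measure: Loose yellow pocket tape measure with a black disc on each face, standing on its edge: 37 mm thick (own x; 35 mm where gripped), 76 mm long (own y), 65 mm high, about 0.28 kg. Origin at the centre of its underside, z up. Grasp from above across its thickness (fingers closing along own x). It may go into its tray either way round.
- glue_bottle: Loose yellow glue bottle with an orange nozzle cap, standing upright: body 38 mm (own x) by 62 mm (own y), straight-sided up to 158 mm, then a round cap 30 mm across up to 200 mm; about 0.3 kg. Origin at the centre of its underside, z up. Grasp from above across the 38 mm side near the body's top, or round the cap. Any yaw in the cup will do; it must never lean over 0.5 rad.
- screwdriver_grip (a point): Point on the axis of the loose screwdriver lying on the bench, in its red round handle (29 mm thick, 100 mm long), 14.5 mm above what it lies on, near the balance point. Own y runs along the tool to the handle end, 55 mm away; the blade tip is 145 mm along -y, the middle of the 200 mm tool 45 mm along -y. Own x and z may roll about y. 0.09 kg. Either way round in its tray will do.
- block_tray: Fixed holder for the sanding block: low plywood frame, the widest of the rectangular ones, with a dark rubber-lined pocket 76 mm (own x) by 124 mm (own y). Outside 94 by 142 mm. Origin under its centre at bench height, z up. Pocket floor 3 mm above the bench, rim 9 mm above the bench (pocket 6 mm deep).
- tape_tray: Fixed holder for the tape measure: low plywood frame, the smallest rectangular one, with a dark rubber-lined pocket 51 mm (own x) by 90 mm (own y). Outside 69 by 108 mm. Origin under its centre at bench height, z up. Pocket floor 3 mm and rim 9 mm above the bench.
- driver_tray: Fixed holder for the screwdriver: long narrow low plywood frame, dark rubber-lined pocket 43 mm (own x) by 214 mm (own y), outside 61 by 232 mm. Origin under its centre at bench height, z up. Pocket floor 3 mm, rim 9 mm above the bench. With the screwdriver home, its grip point is 45 mm from the tray's centre along own y, on the handle's side.
- bottle_cup: Fixed holder for the glue bottle: low round plywood cup, inside 90 mm across, outside 100 mm. Origin under its centre at bench height, z up. Inner floor 3 mm and rim 20 mm above the bench.
There are look-alikes about, which are no part of the job. What is shaped like the bottle_cup but turquoise is not meant.

How it is judged:
At the end, for the whole second after the job is handed in: Each tool is in its own holder, down on the floor (within 4 mm): block, tape and upright bottle within 14 mm of the holder's centre, screwdriver 12 mm; block, tape and screwdriver along the tray within 0.25 rad either way round; nothing tilted over 0.1 rad; released, at rest (horizontal distance between sanding_block and block_tray below 0.014 m and z of sanding_block in the frame of block_tray below 0.007 m and angle between each of sanding_block, tape_measure, glue_bottle's own z axis and vertical below 0.1 rad and angle between the y axis of sanding_block and the y axis of block_tray, either way round below 0.25 rad and horizontal distance between tape_measure and tape_tray below 0.014 m and z of tape_measure in the frame of tape_tray below 0.007 m and angle between the y axis of tape_measure and the y axis of tape_tray, either way round below 0.25 rad and horizontal distance between glue_bottle and bottle_cup below 0.014 m and z of glue_bottle in the frame of bottle_cup below 0.007 m and x of screwdriver_grip in the frame of driver_tray between -0.012 and 0.012 m and (y of screwdriver_grip in the frame of driver_tray between 0.033 and 0.057 m or y of screwdriver_grip in the frame of driver_tray between -0.057 and -0.033 m) and z of screwdriver_grip in the frame of driver_tray below 0.0215 m and angle between the y axis of screwdriver_grip and the y axis of driver_tray, either way round below 0.25 rad and linear speed of each of sanding_block, tape_measure, glue_bottle below 0.03 m/s); the robot touches nothing.
It fails at once if the glue bottle is tipped (leans more than 0.5 rad) (angle between glue_bottle's own z axis and vertical above 0.5 rad).
It also fails if it takes over 128 s, if anything falls off the work surface, if the arm or the gripper's body presses on something with over 40 N, if the wrist force passes 120 N, or if a joint passes its speed limit or range.

### The arm

A 6-joint arm with a two-finger parallel gripper is mounted at the origin on the work surface; the furniture and walls round the work are solid. World frame = base frame: x ahead of the robot, y to its left, z up, the work surface at z = 0. Lengths are in m, angles in rad, forces in N, time in s.
With the tool pointing down it reaches from about 0.325 to 1 m from the base axis. Payload 5.1 kg.
Tool frame: the origin (TCP) lies midway between the tips of the shut fingers; the grasp point (between the pads) lies grasp_offset behind it (grasp_offset is the distance from the TCP to the grasp point, in m); z points along the fingers, y is the line along which they close (so a half turn about z gives the same grasp; the last joint's range is limited). The gripper opens to 85 mm and grips with 20 to 120 N. Pads are 22 mm wide; open, the fingers measure 114 mm over their backs; the gripper's body (76 mm by 85 mm) begins 54 mm behind the grasp point. The pads swing forward as they close: fully open they stand 13 mm farther back than shut.
Start: joints at [-1.382, 0.124, 1.65, -0, 1.367, -0.083], TCP at [0.174, -0.626, 0.231] pointing down, gripper open.
Joint ranges: [-2.61, 2.61], [-1.02, 2.33], [0.03, 2.71], [-1.35, 4.49], [0.32, 2.68], [-2.91, 2.91]. Speed limits (rad/s): [2.57, 2.57, 3.14, 3.14, 3.14, 3.14].

### API

Orientations are given as a rotation vector (axis times angle).
In Python, from plant import move_to, line_to, move_joints, open_gripper, grab, pause, solve_ik, get_state, capture, camera_params, MotionError, job_done, grasp_offset gives the robot as it stands. Calls block until the motion is done:
- move_to(position, orientation): joint-space move of the TCP to a pose.
- line_to(position, max_speed=0.15, ori=None, until_force=None): straight line of the TCP; ori=None keeps the orientation; max_speed is the mean speed in m/s. With until_force (N) it stops when the force on the tool has changed by that much, and returns True; else False.
- move_joints(angles): joint-space move.
- open_gripper() and grab(effort=None): open the fingers fully, or close them until they stop; effort is the grip in N (None keeps the last).
- pause(seconds).
- solve_ik(position, orientation): joint angles nearest the present ones, or None.
- get_state(): the state.
- capture(name): name is "scene" or "side" or "wrist"; returns the picture (420x560x3 uint8, red, green, blue); there is no depth.
- camera_params(name): a dict with "intrinsics" (3x3 intrinsics, pixels), "distortion" ([k1, k2, p1, p2, k3] as OpenCV has them; the pictures are not rectified), "rvec" (rotation vector, rad) and "tvec" (3), from world to camera coordinates, as OpenCV has them; the wrist camera has in their place "tool_from_camera" (4x4, takes a point from camera to tool coordinates, whose origin is the TCP and whose axes are the flange's). Camera axes: x right, y down, z forward; pixel columns grow to the right and rows downward; lengths in m; the calibration is good to about 2 mm. A picture is of the moment at which its call begins: read the wrist's pose just before it. camera_params takes no time and is no camera call.
A pose or a line that the arm cannot do raises MotionError and nothing moves.
- job_done(): hands the job in; it is judged then, once.
The state is a dict: "t": time; "qpos": joint angles; "dq": joint speeds; "joint_efforts": joint torques, N m; "eef_pos": TCP position; "tool_rot": TCP orientation; "force": force on the tool from outside, world axes, zero at the start; "ft_torque": the same for the moment, N m; "finger_gap": finger opening in m; "grip_force": force on a finger pad.
Only numpy, scipy, OpenCV 4.12 (cv2) and the standard library are available. Lean on these libraries where they do the work, as an engineer would, in place of code of your own. Each camera call takes 0.05 s, during which the arm holds its last target. There are 200 camera calls.

## Working session

There is one attempt and no reset: what is moved stays moved. The work goes in short steps, each a Python script; the robot and the scene stay as the last script left them, time stands still between calls to the robot, and variables do not carry over. Pictures are saved under pics/ and viewed, at most 14 in all, crops included, and the job is handed in when it is done.

```bash
ls; mkdir -p pics
python3 - <<'E'
from plant import *
import cv2,numpy as np
for n in ("scene","side","wrist"):
    im=capture(n); cv2.imwrite(f"pics/{n}0.png",im[:,:,::-1]); 
    print(n,{k:np.round(v,4).tolist() for k,v in camera_params(n).items()})
s=get_state(); print(s,grasp_offset)
E
```

```text
pics
scene {'intrinsics': [[492.9016, 0.0, 281.5833], [0.0, 492.9016, 213.1742], [0.0, 0.0, 1.0]], 'distortion': [-0.0207, 0.0, 0.0, 0.0, 0.0], 'rvec': [1.2945, -2.2225, 0.9252], 'tvec': [0.2654, 0.2466, 1.876]}
side {'intrinsics': [[419.1035, 0.0, 279.1418], [0.0, 419.1035, 208.5373], [0.0, 0.0, 1.0]], 'distortion': [0.0009, 0.0, 0.0, 0.0, 0.0], 'rvec': [2.0292, -0.1489, 0.0873], 'tvec': [-0.4003, 0.0917, 1.3385]}
wrist {'intrinsics': [[292.4294, 0.0, 280.3843], [0.0, 292.4294, 210.3415], [0.0, 0.0, 1.0]], 'distortion': [0.0086, 0.0, 0.0, 0.0, 0.0], 'tool_from_camera': [[-0.0001, -0.9589, -0.2838, 0.073], [1.0, -0.0002, 0.0006, 0.0013], [-0.0006, -0.2838, 0.9589, -0.1428], [0.0, 0.0, 0.0, 1.0]]}
{'t': 0.15, 'qpos': array([-1.38161883e+00,  1.24362831e-01,  1.65137207e+00,  2.59397388e-05,
        1.36751170e+00, -8.25776769e-02]), 'dq': array([-0.00033636, -0.00210938, -0.00256318, -0.00029188,  0.00105516,
        0.00176745]), 'joint_efforts': array([ 6.72198184e-04, -4.24225330e+01, -3.66012025e+01, -1.11241504e-04,
        4.66319500e-03,  9.40765332e-07]), 'eef_pos': array([ 0.17437656, -0.6256732 ,  0.23032358]), 'tool_rot': array([-3.11099947e+00, -4.25327617e-01,  9.85133299e-05]), 'force': array([-0.05995387,  0.69946133, -0.26165682]), 'ft_torque': array([-0.02672829,  0.00052557, -0.00175754]), 'grip_force': 0.0, 'finger_gap': 0.08554319378454585} 0.0187
```

View pics/scene0.png

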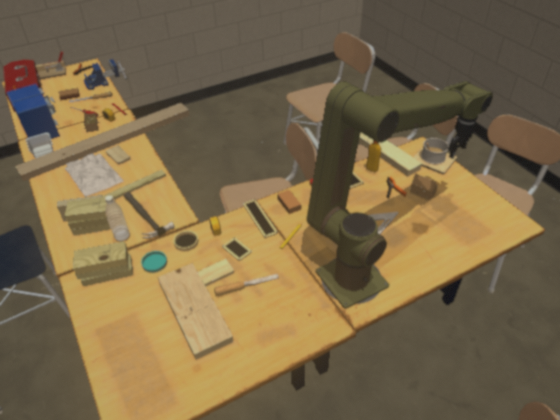

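View pics/side0.png

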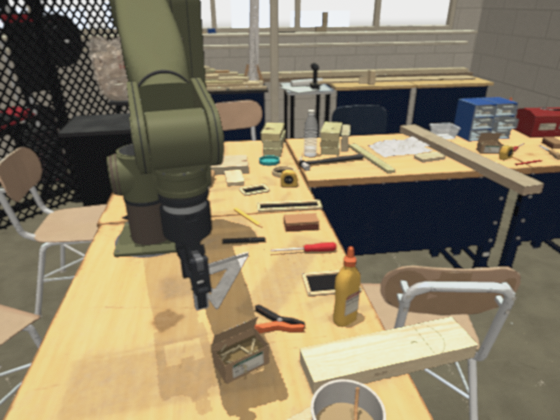

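The scene view shows the bottle at (374,155), block tray (352,180), block (290,201), driver tray (260,217), tape tray (237,249), tape (215,225), wood cup (186,240) and the turquoise decoy cup (154,262). In the side view they are at bottle (347,290), block tray (322,284), block (302,221), driver tray (290,206), tape tray (255,190), tape (289,179) and cup (281,171). The screwdriver handle is at (320,247).

Look-alikes:
- **Screwdriver:** knife or chisel at scene (245,285), pliers at (395,186), pencil at (291,236). I choose the red round handle at side (320,247).
- **Cup:** turquoise ring at (154,262) and tin at (433,152). I choose the plywood one at (186,240).
- **Bottle:** water bottle at (118,220). I choose the yellow one with the orange cap.

Next come rough positions from both views.

```bash
cat > h.py <<'E'
from plant import *
import cv2,numpy as np
from scipy.spatial.transform import Rotation as R
def cam(n,st=None):
    p=camera_params(n);K=np.array(p["intrinsics"]);D=np.array(p["distortion"])
    if "rvec" in p:
        r=R.from_rotvec(np.ravel(p["rvec"])).as_matrix();Rw=r.T;c=-r.T@np.ravel(p["tvec"])
    else:
        T=np.array(p["tool_from_camera"]);Rt=R.from_rotvec(st["tool_rot"]).as_matrix()
        Rw=Rt@T[:3,:3];c=Rt@T[:3,3]+st["eef_pos"]
    return K,D,Rw,c
def rays(C,px):
    K,D,Rw,c=C
    u=cv2.undistortPoints(np.array(px,float).reshape(-1,1,2),K,D)[:,0]
    return np.c_[u,np.ones(len(u))]@Rw.T
def plane(C,px,z):
    d=rays(C,px);return C[3]+d*((z-C[3][2])/d[:,2])[:,None]
def tri(C1,p1,C2,p2):
    A=np.zeros((3,3));b=np.zeros(3)
    for C,p in((C1,p1),(C2,p2)):
        d=rays(C,[p])[0];d/=np.linalg.norm(d);P=np.eye(3)-np.outer(d,d);A+=P;b+=P@C[3]
    return np.linalg.solve(A,b)
def project(C,P):
    K,D,Rw,c=C;r=Rw.T
    return cv2.projectPoints(np.array(P,float).reshape(-1,1,3),cv2.Rodrigues(r)[0],-r@c,K,D)[0][:,0]
def down(yaw):
    "tool down; tool y (closing line) at angle yaw from world x"
    y=np.array([np.cos(yaw),np.sin(yaw),0]);z=np.array([0,0,-1.]);x=np.cross(y,z)
    return R.from_matrix(np.c_[x,y,z]).as_rotvec()
def snap(name):
    st=get_state();im=capture("wrist");cv2.imwrite(f"pics/{name}.png",im[:,:,::-1])
    np.savez(f"pics/{name}.npz",im=im,tool_rot=st["tool_rot"],eef_pos=st["eef_pos"])
    return cam("wrist",st),im
def load(name):
    d=np.load(f"pics/{name}.npz");return cam("wrist",d),d["im"]
E
python3 - <<'E'
from h import *
S=cam("scene");T=cam("side")
for n,a,b,z in [("bottle",(374,155),(347,285),.1),("blocktray",(352,180),(322,284),.005),("block",(290,201),(302,221),.03),("drvtray",(260,217),(290,206),.005),("tapetray",(237,249),(255,190),.005),("tape",(215,225),(289,179),.04),("cup",(186,240),(281,171),.01),("driver",(316,182),(320,247),.015)]:
    print(n,tri(S,a,T,b).round(3),plane(S,[a],z)[0].round(3),plane(T,[b],z)[0].round(3))
st=get_state();C=cam("wrist",st);print(C[3],C[2][:,2],R.from_rotvec(st["tool_rot"]).as_matrix().round(2))
E
```

```text
bottle [ 0.49  -0.457  0.091] [ 0.472 -0.446  0.1  ] [ 0.493 -0.462  0.1  ]
blocktray [ 0.469 -0.329  0.005] [ 0.465 -0.329  0.005] [ 0.472 -0.326  0.005]
block [ 0.478 -0.003  0.019] [0.462 0.003 0.03 ] [ 0.477 -0.018  0.03 ]
drvtray [0.466 0.15  0.003] [0.463 0.151 0.005] [0.466 0.148 0.005]
tapetray [0.352 0.315 0.001] [0.347 0.316 0.005] [0.353 0.31  0.005]
tape [0.495 0.345 0.028] [0.482 0.349 0.04 ] [0.49  0.318 0.04 ]
cup [0.484 0.478 0.014] [0.491 0.478 0.01 ] [0.483 0.484 0.01 ]
driver [ 0.509 -0.164  0.023] [ 0.527 -0.171  0.015] [ 0.505 -0.16   0.015]
[ 0.24514021 -0.60758834  0.37311096] [-0.27352914 -0.0751787  -0.95892125] [[ 0.96  0.27 -0.  ]
 [ 0.27 -0.96  0.  ]
 [ 0.   -0.   -1.  ]]
```

View pics/wrist0.png

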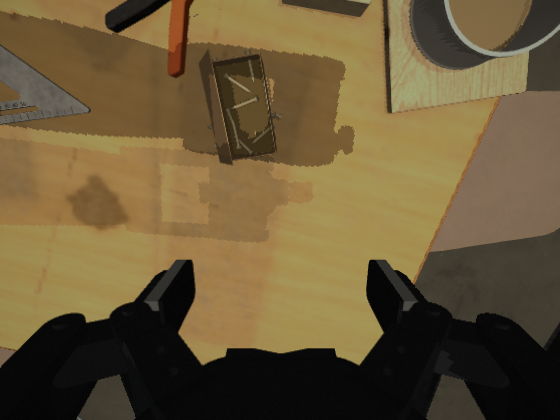

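The wrist view shows only clutter (a nail box, pliers, the tin), with the fingers at the bottom. The rough two-view heights agree with the sizes given. Next is a wrist-camera survey from four places.

Run:
```python
from h import *
p=get_state()["eef_pos"]; line_to([p[0],p[1],.38],.3)
for i,y in enumerate((-.4,-.13,.14,.4)):
    move_to([.44,y,.38],down(-np.pi/2)); C,im=snap(f"s{i}"); print(C[3].round(3),get_state()["t"])
im=np.vstack([np.hstack([cv2.imread(f"pics/s{i}.png") for i in a]) for a in((0,1),(2,3))])
cv2.imwrite("pics/mos.png",cv2.resize(im,(800,600),interpolation=cv2.INTER_AREA))
```

```text
[ 0.513 -0.402  0.522] 2.15
[ 0.513 -0.132  0.523] 3.25
[0.514 0.138 0.523] 4.35
[0.514 0.398 0.523] 5.4167
```

View pics/mos.png

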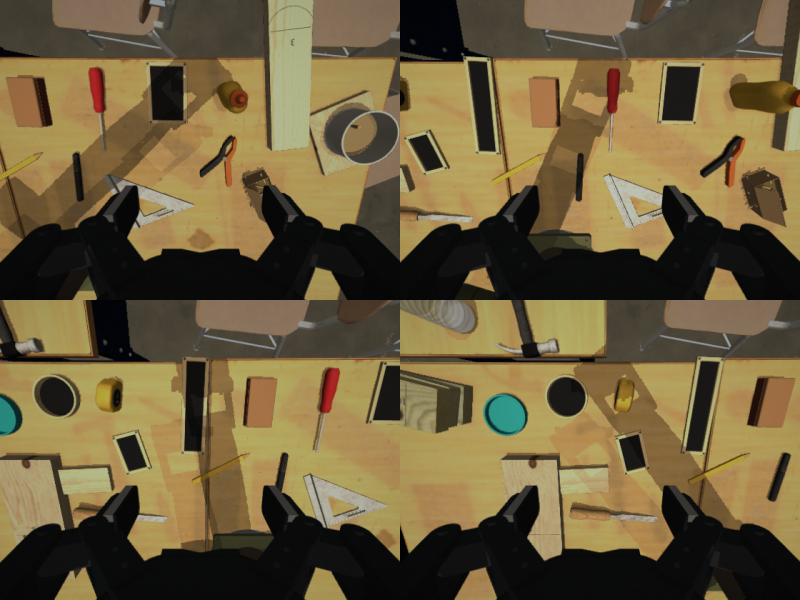

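The mosaic shows (in tile pixels):
- **s0:** block (30,100), red screwdriver (97,85), block tray (167,93), bottle cap (237,97).
- **s2:** cup (56,96), tape (109,95), tape tray (130,152), driver tray (195,105), turquoise decoy at the left edge.
- **s3:** cup (167,96), decoy (105,112).

Next I segment these and triangulate across pairs of views.

```bash
cat > seg.py <<'E'
from h import *
def comp(m,seed,r=25):
    m=cv2.morphologyEx(m.astype(np.uint8),cv2.MORPH_OPEN,np.ones((3,3)))
    n,l,s,c=cv2.connectedComponentsWithStats(m)
    y,x=seed[1],seed[0];w=l[max(0,y-r):y+r,max(0,x-r):x+r];w=w[w>0]
    k=np.bincount(w).argmax();mm=(l==k).astype(np.uint8)
    return mm,max(cv2.findContours(mm,0,1)[0],key=cv2.contourArea)
def hsv(im): return [a.astype(int) for a in cv2.split(cv2.cvtColor(im,cv2.COLOR_RGB2HSV))]
def masks(im):
    H,S,V=hsv(im)
    return dict(dark=V<70,red=((H<6)|(H>172))&(S>150)&(V>60),brown=(H<15)&(S>80)&(V>60))
E
python3 - <<'E'
from seg import *
seeds=dict(block=("brown",{0:(42,140),1:(203,140),2:(365,143)}),driver=("red",{0:(136,119),1:(298,119),2:(458,119)}),
btray=("dark",{0:(234,130),1:(392,130)}),dtray=("dark",{1:(115,147),2:(273,147),3:(423,147)}),ttray=("dark",{1:(36,213),2:(182,213),3:(326,213)}),cup=("dark",{2:(78,134),3:(234,134)}))
ims={i:load(f"s{i}") for i in range(4)}
vis={i:ims[i][1].copy() for i in ims}
for n,(k,d) in seeds.items():
    for i,s in d.items():
        C,im=ims[i];m,c=comp(masks(im)[k],s);r=cv2.minAreaRect(c);b=cv2.boxPoints(r)
        cv2.drawContours(vis[i],[c],-1,(0,255,0),1);cv2.drawContours(vis[i],[np.intp(b)],-1,(255,0,255),1)
        z=dict(block=.034,driver=.0145,cup=.003).get(n,.003)
        P=plane(C,b,z);e=[np.linalg.norm(P[j]-P[(j+1)%4])*1000 for j in range(2)]
        print(n,i,np.round(r[0],1),P.mean(0).round(4),"sizes",np.round(e,1))
H,S,V=hsv(ims[2][1])
for p in [(153,133),(150,120),(365,143),(370,130),(340,160),(350,100),(140,140)]: print(p,H[p[::-1]],S[p[::-1]],V[p[::-1]])
H,S,V=hsv(ims[0][1])
for p in [(332,136),(330,120),(320,140),(15,130),(42,140),(66,140)]: print(p,H[p[::-1]],S[p[::-1]],V[p[::-1]])
a=cv2.resize(vis[0][70:240],(800,243));b=cv2.resize(vis[2][70:240],(800,243))
cv2.imwrite("pics/v1.png",np.vstack([a,b])[:,:,::-1])
E
```

```text
block 0 [ 34.  142.1] [ 0.4814 -0.0031  0.034 ] sizes [ 60.1 117.3]
block 1 [201.2 143.5] [ 0.4811 -0.0033  0.034 ] sizes [ 61.  108.6]
block 2 [365.6 143.2] [ 0.4813 -0.0014  0.034 ] sizes [109.1  58.2]
driver 0 [135.2 125.9] [ 0.5074 -0.1604  0.0145] sizes [ 28.  100.1]
driver 1 [297.6 126.5] [ 0.5077 -0.1613  0.0145] sizes [98.6 27.1]
driver 2 [461.4 126.3] [ 0.5073 -0.164   0.0145] sizes [100.1  29.4]
btray 0 [233.  130.5] [ 0.4992 -0.3206  0.003 ] sizes [ 75.9 123.9]
btray 1 [392.7 130.5] [ 0.4998 -0.325   0.003 ] sizes [128.1  75.5]
dtray 1 [114.  148.5] [0.4656 0.157  0.003 ] sizes [ 42.6 217.7]
dtray 2 [272.3 148.4] [0.4661 0.1518 0.003 ] sizes [214.6  43.1]
dtray 3 [422.8 148.5] [0.4654 0.1495 0.003 ] sizes [217.1  41.3]
ttray 1 [ 36.  213.7] [0.3527 0.3187 0.003 ] sizes [49.5 95.9]
ttray 2 [183.8 213.9] [0.3524 0.3167 0.003 ] sizes [49.7 92.1]
ttray 3 [325.4 213.3] [0.3535 0.3135 0.003 ] sizes [51.2 89.6]
cup 2 [ 78.5 135. ] [0.4942 0.4833 0.003 ] sizes [86.3 80.7]
cup 3 [233.5 135. ] [0.4947 0.478  0.003 ] sizes [86.9 87.1]
(153, 133) 23 184 176
(150, 120) 20 189 170
(365, 143) 14 147 165
(370, 130) 14 147 165
(340, 160) 17 135 161
(350, 100) 25 126 178
(140, 140) 26 178 178
(332, 136) 10 220 73
(330, 120) 20 201 109
(320, 140) 20 212 71
(15, 130) 14 149 152
(42, 140) 14 147 154
(66, 140) 12 174 44
```

View pics/v1.png

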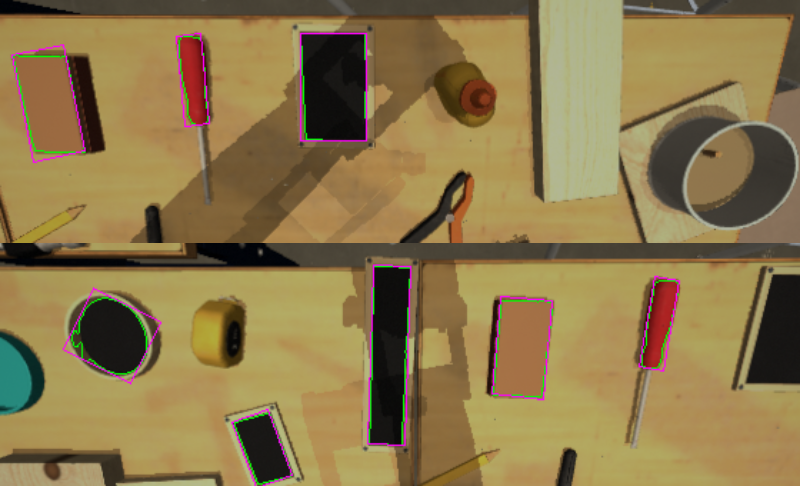

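The overlay shows clean contours on the block, screwdriver, block tray, driver tray, tape tray and cup, with sizes within a few mm of the text. Next I take close views over the tape and bottle, and work out heights and yaws from view pairs.

Run:
```python
from seg import *
move_to([.42,.335,.3],down(-np.pi/2)); snap("t0"); move_to([.42,.44,.3],down(-np.pi/2)); snap("t1")
move_to([.42,-.36,.4],down(-np.pi/2)); snap("b1");move_to([.42,-.455,.4],down(-np.pi/2)); snap("b0")
S=dict(block=("brown",{1:(203,140),2:(365,143)}),driver=("red",{0:(136,119),1:(298,119),2:(458,119)}),
btray=("dark",{0:(234,130),1:(392,130)}),dtray=("dark",{1:(115,147),2:(273,147),3:(423,147)}),ttray=("dark",{2:(182,213),3:(326,213)}),cup=("dark",{2:(78,134),3:(234,134)}))
ims={i:load(f"s{i}") for i in range(4)}
for n,(k,d) in S.items():
    cs={}
    for i,s in d.items():
        C,im=ims[i];m,c=comp(masks(im)[k],s);
        z=dict(block=.034,driver=.0145).get(n,.003)
        P=plane(C,c.reshape(-1,2),z);r=cv2.minAreaRect((P[:,:2]*1000).astype(np.float32));b=cv2.boxPoints(r)
        e=max((b[1]-b[0],b[2]-b[1]),key=np.linalg.norm);yaw=np.arctan2(e[1],e[0])%np.pi
        (x,y),_=cv2.minEnclosingCircle(c) if n=="cup" else (cv2.minAreaRect(c)[0],0)
        cs[i]=(x,y);print(n,i,"c",np.round(r[0],1),"size",np.round(sorted(r[1]),1),"long yaw",yaw.round(3))
    ks=list(d); print("   tri",tri(ims[ks[0]][0],cs[ks[0]],ims[ks[1]][0],cs[ks[1]]).round(4))
v=[cv2.imread(f"pics/{n}.png")[40:300] for n in("t0","t1","b0","b1")]
cv2.imwrite("pics/tb.png",cv2.resize(np.vstack([np.hstack(v[:2]),np.hstack(v[2:])]),(800,372),interpolation=cv2.INTER_AREA))
for n,p in (("t0",(280,125)),("b0",(280,110))):
    C,im=load(n);print(n,project(C,[[.49,.335,.06] if n=="t0" else [.49,-.457,.2]]))
```

```text
block 1 c [481.3  -4. ] size [ 61.5 107.2] long yaw 3.117
block 2 c [481.2  -0.9] size [ 59.1 107.1] long yaw 3.117
   tri [ 0.4828 -0.0024  0.0303]
driver 0 c [ 507.3 -160.5] size [28.3 99.3] long yaw 3.104
driver 1 c [ 507.7 -161.5] size [27.5 98.4] long yaw 3.111
driver 2 c [ 507.1 -163.8] size [29.3 97.7] long yaw 3.13
   tri [ 0.5091 -0.1612  0.0162]
btray 0 c [ 499.3 -322. ] size [ 76.4 124.7] long yaw 3.124
btray 1 c [ 499.9 -324.3] size [ 76.2 123.6] long yaw 3.125
   tri [ 0.502  -0.3219  0.0112]
dtray 1 c [466.1 155.8] size [ 42.2 213.8] long yaw 3.091
dtray 2 c [466.2 152.7] size [ 43.6 214.7] long yaw 3.094
dtray 3 c [466.  150.2] size [ 42.4 214. ] long yaw 3.089
   tri [0.4732 0.1513 0.0127]
ttray 2 c [353.  316.4] size [49.8 89.1] long yaw 0.264
ttray 3 c [353.3 313.9] size [51.3 89.7] long yaw 0.263
   tri [0.356  0.3146 0.0094]
cup 2 c [492.6 483.9] size [81.5 88.7] long yaw 2.484
cup 3 c [494.4 478.1] size [88.1 88.4] long yaw 0.834
   tri [0.4957 0.477  0.0136]
t0 [[279.0012079  127.32387727]]
b0 [[280.83834687 126.80976017]]
```

View pics/tb.png

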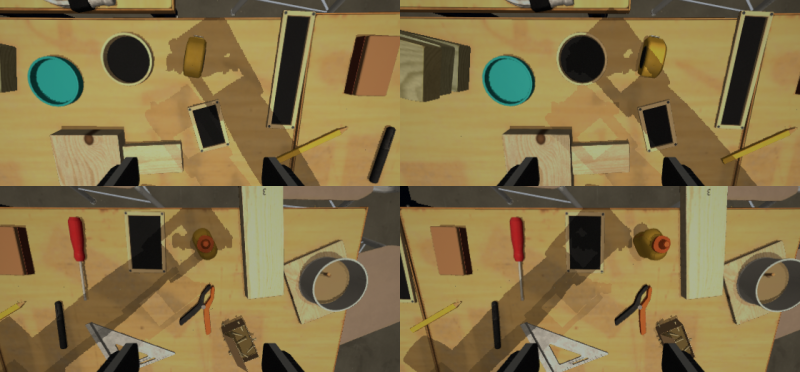

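The top tiles show the tape standing on edge at t0 (273,120). The bottom tiles show the bottle from above with its orange cap at b0 (287,120) and the body long side along image vertical. I segment both and check in one crop.

Run:
```python
from seg import *
out=[]
def do(n,seed,f,z,lab):
    C,im=load(n);H,S,V=hsv(im);m,c=comp(f(H,S,V),seed,10)
    P=plane(C,c.reshape(-1,2),z);r=cv2.minAreaRect((P[:,:2]*1000).astype(np.float32));b=cv2.boxPoints(r)
    e=max((b[1]-b[0],b[2]-b[1]),key=np.linalg.norm);ctr=cv2.minAreaRect(c)[0]
    print(lab,n,"px",np.round(ctr,1),"c",np.round(r[0],1),"size",np.round(sorted(r[1]),1),"yaw",(np.arctan2(e[1],e[0])%np.pi).round(3))
    v=im.copy();cv2.drawContours(v,[c],-1,(0,255,0),1);x,y=seed
    out.append(cv2.resize(v[y-55:y+55,x-60:x+60],(400,300),interpolation=cv2.INTER_NEAREST));return C,ctr
tape=lambda H,S,V:(S>195)&(V>50)&(H>14)
cap=lambda H,S,V:(H<14)&(S>190)&(V>45)
a=do("t0",(273,120),tape,.065,"tape");b=do("t1",(356,120),tape,.065,"tape");print(tri(*a,*b).round(4))
a=do("b0",(287,120),cap,.2,"cap");b=do("b1",(364,120),cap,.2,"cap");print(tri(*a,*b).round(4))
cv2.imwrite("pics/crop.png",np.vstack([np.hstack(out[:2]),np.hstack(out[2:])])[:,:,::-1])
```

```text
Traceback (most recent call last):
  File "seg.py", line 6, in comp
    k=np.bincount(w).argmax();mm=(l==k).astype(np.uint8)
ValueError: attempt to get argmax of an empty sequence
```

```bash
cat > m.py <<'E'
from seg import *
out=[]
def do(n,seed,f,z,lab):
    C,im=load(n);H,S,V=hsv(im);x,y=seed;v=im.copy();ctr=None
    try:
        m,c=comp(f(H,S,V),seed,10)
        P=plane(C,c.reshape(-1,2),z);r=cv2.minAreaRect((P[:,:2]*1000).astype(np.float32));b=cv2.boxPoints(r)
        e=max((b[1]-b[0],b[2]-b[1]),key=np.linalg.norm);ctr=cv2.minAreaRect(c)[0]
        print(lab,n,"px",np.round(ctr,1),"c",np.round(r[0],1),"size",np.round(sorted(r[1]),1),"yaw",(np.arctan2(e[1],e[0])%np.pi).round(3))
        cv2.drawContours(v,[c],-1,(0,255,0),1)
    except ValueError: print("none",n)
    print([(dx,H[y,x+dx],S[y,x+dx],V[y,x+dx]) for dx in(-45,-30,-15,-8,0,8,15,30)])
    out.append(cv2.resize(v[y-55:y+55,x-60:x+60],(400,300),interpolation=cv2.INTER_NEAREST));return C,ctr
tape=lambda H,S,V:(S>180)&(V>50)&(H>14)
cap=lambda H,S,V:(H<14)&(S>190)&(V>45)
a=do("t0",(273,120),tape,.065,"tape");b=do("t1",(356,120),tape,.065,"tape")
if a[1] and b[1]: print(tri(*a,*b).round(4))
a=do("b0",(287,120),cap,.2,"cap");b=do("b1",(364,120),cap,.2,"cap")
if a[1] and b[1]: print(tri(*a,*b).round(4))
cv2.imwrite("pics/crop.png",np.vstack([np.hstack(out[:2]),np.hstack(out[2:])])[:,:,::-1])
E
python3 m.py
```

```text
tape t0 px [271.7 119.5] c [498.6 344.1] size [33.4 65.4] yaw 2.978
[(-45, np.int64(23), np.int64(128), np.int64(180)), (-30, np.int64(17), np.int64(141), np.int64(132)), (-15, np.int64(20), np.int64(195), np.int64(64)), (-8, np.int64(20), np.int64(192), np.int64(150)), (0, np.int64(20), np.int64(192), np.int64(146)), (8, np.int64(20), np.int64(191), np.int64(143)), (15, np.int64(18), np.int64(142), np.int64(131)), (30, np.int64(18), np.int64(144), np.int64(133))]
tape t1 px [353.5 120.3] c [497.7 350.5] size [41.5 64.9] yaw 2.974
[(-45, np.int64(17), np.int64(145), np.int64(125)), (-30, np.int64(18), np.int64(144), np.int64(124)), (-15, np.int64(20), np.int64(96), np.int64(8)), (-8, np.int64(20), np.int64(194), np.int64(137)), (0, np.int64(20), np.int64(194), np.int64(137)), (8, np.int64(26), np.int64(176), np.int64(172)), (15, np.int64(22), np.int64(156), np.int64(113)), (30, np.int64(22), np.int64(128), np.int64(172))]
[0.4992 0.3447 0.0406]
cap b0 px [287.5 120.5] c [ 496.6 -464.4] size [24.5 25.7] yaw 1.566
[(-45, np.int64(18), np.int64(141), np.int64(116)), (-30, np.int64(18), np.int64(150), np.int64(121)), (-15, np.int64(20), np.int64(208), np.int64(65)), (-8, np.int64(9), np.int64(210), np.int64(108)), (0, np.int64(9), np.int64(203), np.int64(133)), (8, np.int64(8), np.int64(196), np.int64(108)), (15, np.int64(18), np.int64(151), np.int64(120)), (30, np.int64(18), np.int64(152), np.int64(119))]
cap b1 px [364.7 120.9] c [ 496.7 -455. ] size [25.2 26.8] yaw 1.273
[(-45, np.int64(18), np.int64(145), np.int64(114)), (-30, np.int64(20), np.int64(206), np.int64(67)), (-15, np.int64(20), np.int64(203), np.int64(102)), (-8, np.int64(9), np.int64(206), np.int64(157)), (0, np.int64(10), np.int64(219), np.int64(78)), (8, np.int64(11), np.int64(194), np.int64(170)), (15, np.int64(20), np.int64(140), np.int64(170)), (30, np.int64(18), np.int64(99), np.int64(59))]
[ 0.4972 -0.4653  0.1624]
```

View pics/crop.png

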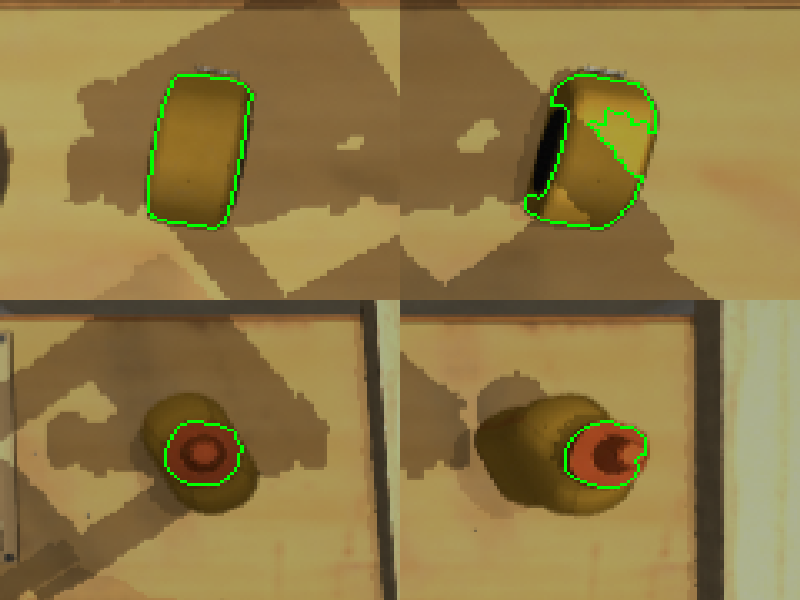

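The crop shows the tape outlined from above at t0 (272,120) and the bottle's cap at b0 (287,120). The bottle body's long axis is about 0.4 rad off the world x axis. All choices are confirmed, so I pick, starting with the block.

```bash
cat > pp.py <<'E'
from seg import *
def pick(x,y,yaw,zg,effort,zup=.12,via=.3):
    open_gripper(); o=down(yaw)
    move_to([x,y,via],o); line_to([x,y,zg+.07],.3)
    hit=line_to([x,y,zg],.1,until_force=10); grab(effort); pause(.2)
    s=get_state(); print("pick hit",hit,"gap",s["finger_gap"].round(4),"tcp",s["eef_pos"].round(4))
    line_to([x,y,zg+zup],.15); pause(.2); s=get_state(); print("lift gap",s["finger_gap"].round(4),"grip",round(s["grip_force"],1),"F",s["force"].round(2),"t",s["t"])
def place(x,y,yaw,zg,zup=.12,speed=.3):
    o=down(yaw); line_to([x,y,zg+zup],speed,ori=o); line_to([x,y,zg+.02],.12); pause(.2)
    hit=line_to([x,y,zg+.0015],.02,until_force=5); print("placed hit",hit,get_state()["eef_pos"].round(4))
    open_gripper(); pause(.2); line_to([x,y,zg+.15],.2); print("t",get_state()["t"])
E
python3 - <<'E'
from pp import *
C,im=load("b0");H,S,V=hsv(im);m,c=comp((S>180)&(V>40),(287,120),10)
r=cv2.minAreaRect((plane(C,c.reshape(-1,2),.15)[:,:2]*1000).astype(np.float32));b=cv2.boxPoints(r)
e=max((b[1]-b[0],b[2]-b[1]),key=np.linalg.norm);print("bottle",np.round(r[0],1),np.round(r[1],1),np.arctan2(e[1],e[0])%np.pi)
pick(.482,-.0025,-1.595,.008,60)
place(.5005,-.3225,-1.588,.008)
snap("c_block")
E
```

```text
bottle [ 496.8 -464.2] [54.2 33. ] 0.47511935Traceback (most recent call last):
  File "<stdin>", line 5, in <module>
  File "pp.py", line 6, in pick
    s=get_state(); print("pick hit",hit,"gap",s["finger_gap"].round(4),"tcp",s["eef_pos"].round(4))
                                              ^^^^^^^^^^^^^^^^^^^^^
AttributeError: 'float' object has no attribute 'round'
```

```bash
sed -i 's/s\["finger_gap"\].round(4)/round(float(s["finger_gap"]),4)/g' pp.py
python3 - <<'E'
from pp import *
s=get_state();print(s["finger_gap"],s["eef_pos"],s["grip_force"])
line_to([.482,-.0025,.128],.15);pause(.2);s=get_state();print(s["finger_gap"],s["grip_force"],s["force"])
if s["finger_gap"]>.055:
    place(.5005,-.3225,-1.588,.008)
    move_to([.42,-.24,.3],down(-np.pi/2)); snap("c_block")
E
```

```text
0.05898476757249935 [ 0.48311152 -0.00260443  0.00918843] 66.40360236167908
0.05883954751504069 65.76252222061157 [-0.00736029  0.02948003 -1.18049607]
placed hit True [ 0.5004 -0.3224  0.0122]
t 19.9
```

View pics/c_block.png

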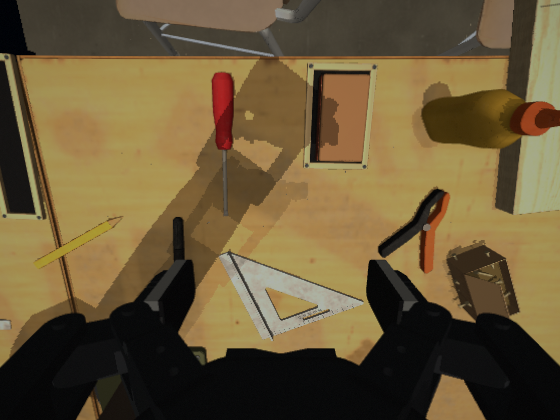

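The block sits inside its tray at (343,117), and its contact height was the grasp height +3 mm, which is the pocket floor. The screwdriver at (223,110) is untouched and comes next, then the tape.

Run:
```python
from pp import *
pick(.503,-.1613,-1.604,.009,50)
if get_state()["finger_gap"]>.02:
    place(.5115,.150,-1.62,.009)
    move_to([.41,.2,.3],down(-np.pi/2)); snap("c_drv")
```

```text
pick hit False gap 0.027 tcp [ 0.5034 -0.1615  0.0095]
lift gap 0.0271 grip 49.4 F [-0.01  0.69 -0.38] t 25.1083
placed hit True [0.5112 0.1499 0.0125]
t 29.9333
```

View pics/c_drv.png

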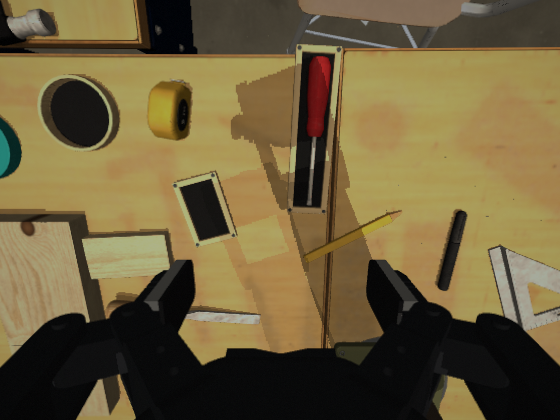

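The screwdriver lies in its tray at (315,130), blade tip (310,203) inside the pocket. The tape is next.

Run:
```python
from pp import *
pick(.499,.3445,2.976-1.5*np.pi,.026,60)
if get_state()["finger_gap"]>.025:
    place(.355,.315,.263-np.pi/2,.026)
    move_to([.42,-.455,.4],down(-np.pi/2)) if 0 else move_to([.33,.3,.3],down(-np.pi/2)); snap("c_tape")
```

```text
pick hit False gap 0.033 tcp [0.4995 0.3448 0.0267]
lift gap 0.0334 grip 60.8 F [-0.44 -0.1  -3.34] t 35.225
placed hit True [0.3548 0.3149 0.0296]
t 39.475
```

View pics/c_tape.png

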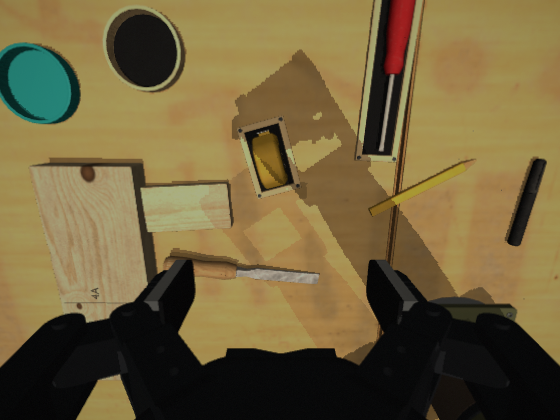

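The tape stands in its tray at (269,158) with contact at +3 mm, so it is on the floor. The bottle is last, gripped across the 38 mm side near the body top.

Run:
```python
from pp import *
yw=.475-np.pi/2
pick(.497,-.4648,yw,.135,60,zup=.1,via=.35)
if .03<get_state()["finger_gap"]<.05:
    place(.4950,.4773,yw,.135,zup=.1,speed=.2)
    line_to([.495,.4773,.35],.2); move_to([.42,.42,.4],down(-np.pi/2)); snap("c_bot0"); move_to([.42,.47,.4],down(-np.pi/2)); snap("c_bot")
    print(get_state()["t"],get_state()["force"])
    a,b=cv2.imread("pics/c_bot.png"),capture("side")[:,:,::-1]
    cv2.imwrite("pics/fin.png",cv2.resize(np.hstack([a,b]),(800,300)))
```

```text
pick hit False gap 0.0368 tcp [ 0.4973 -0.465   0.1359]
lift gap 0.037 grip 60.7 F [ 0.49  0.23 -4.81] t 46.2833
placed hit True [0.4947 0.4772 0.1389]
t 54.5333
55.9583 [ 0.33853017 -0.6455652  -1.22745621]
```

View pics/fin.png

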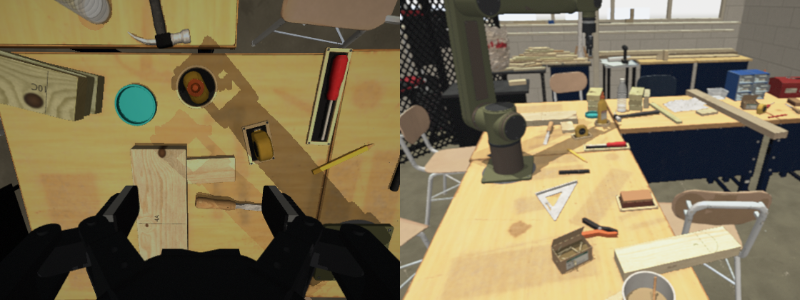

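The bottle stands upright in the cup at (196,87), and the side view shows the block in its tray at (637,200). I check all the offsets numerically from straight above before handing in.

Run:
```python
from seg import *
def rect(C,m,s,z,r=12):
    _,c=comp(m,s,r);q=cv2.minAreaRect((plane(C,c.reshape(-1,2),z)[:,:2]*1000).astype(np.float32));b=cv2.boxPoints(q)
    e=max((b[1]-b[0],b[2]-b[1]),key=np.linalg.norm);return np.round(q[0],1),np.round(sorted(q[1]),1),round(float(np.arctan2(e[1],e[0])%np.pi),3)
px=lambda C,p:tuple(project(C,[p])[0].astype(int))
def go(n,x,y,z=.33): move_to([x-.073,y,z],down(-np.pi/2)); return snap(n)
for n,x,y in(("f_tape",.355+.045,.315),("f_drv",.4665,.152),("f_block",.5,-.322)):
    C,im=go(n,x,y);H,S,V=hsv(im)
    if n=="f_tape": print("tape",rect(C,(S>180)&(V>50)&(H>14),px(C,[.355,.315,.065]),.068)); holder=(rect,"ttray",(V<70)|((S>180)&(H>14)),[.355,.315,.003])
    if n=="f_drv": print("handle",rect(C,masks(im)["red"],px(C,[.51,.15,.017]),.0175)); holder=(0,"dtray",(V<70)|masks(im)["red"],[.44,.165,.003])
    if n=="f_block": print("block",rect(C,masks(im)["brown"],px(C,[.5,-.322,.037]),.037)); holder=(0,"btray",(V<70)|masks(im)["brown"],[.5,-.322,.003])
    print(holder[1],rect(C,holder[2],px(C,holder[3]),.006))
C,im=load("c_bot");C0,im0=load("c_bot0")
cap=lambda im:(lambda H,S,V:(H<14)&(S>190)&(V>45))(*hsv(im))
print("cap",rect(C,cap(im),px(C,[.495,.4773,.17]),.17),rect(C0,cap(im0),px(C0,[.495,.4773,.17]),.17))
H,S,V=hsv(im);_,c=comp((V<70)|(S>180),px(C,[.495,.4773,.1]),15)
P=plane(C,c.reshape(-1,2),.012)[:,:2]*1000;print("cup",cv2.minEnclosingCircle(P.astype(np.float32)))
print(get_state()["t"])
```

```text
tape (array([358.1, 314.9]), array([33.1, 69.5]), 0.258)
ttray (array([354.2, 314.5]), array([51.2, 90.2]), 0.263)
handle (array([517. , 147.2]), array([ 27.1, 100.1]), 3.135)
dtray (array([466.2, 152.8]), array([ 43.7, 214. ]), 3.094)
block (array([ 498.2, -324.1]), array([ 59.4, 108.7]), 3.127)
btray (array([ 499.8, -322.9]), array([ 75.9, 124.4]), 3.12)
cap (array([493.9, 477.4]), array([27.6, 27.6]), 1.267) (array([494.1, 477.7]), array([28.5, 28.5]), 2.634)
cup ((495.0621032714844, 477.56732177734375), 44.88925552368164)
59.425
```

Every offset is within about 4 mm, well inside the limits, so I hand it in.

```bash
python3 -c "
from plant import *
print(job_done(), get_state()['t'])"
```

```text
the job is handed in; nothing more can be done
the job is handed in; nothing more can be done
```

The job is handed in: all four tools are in their own holders, each measured within about 4 mm of its place, down on the floor and released; I don't have the judge's verdict.

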